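# Hang the rinse basket on the free pin of the drying carousel

### The job

Turn the drying carousel until its one empty hanging pin points out over the tongue of its foot, then pick up the steel rinse basket and hang it upright on that pin. Guide its eye down over the pin and push it gently, by feel, past the spring catch until it sits fully home on the collar, before letting go. Do not force it (never push with more than 25 N), and leave everything else standing as it is.

Things in the scene. Friction and masses are not known exactly. Their poses are not given: they have to be found in the camera images.
- stand: Fixed heavy foot of the carousel: white disc 200 mm across, 14 mm high, with a 32 mm steel column. A flat white pointed tongue sticks out of the disc to 155 mm from the axis and marks the front. Origin: on the carousel's axis at bench height; z up; -x points along the tongue, roughly towards the robot.
- rotor (a joint): Angle of the turning rack, rad, counter-clockwise from above; 0 or 2 pi when the empty pin is exactly over the tongue (0.2 off is still good). No stops; dry friction about 0.22 N m (some 4 N at the crank handle); it stays where it is left.
- rack (a point): Centre of the turning rack, on its axis, level with the top of its arms (175 mm above the bench). A white disc 150 mm across and four white arms at 90 degrees, 12 mm wide, 10 mm thick, reaching 132 mm from the axis. Each has an upright pin 120 mm from the axis: one pin empty (on the -x side), three with baskets like the loose one fastened on (their lugs reach 70 mm above the arms).
- crank (a point): Black round upright crank handle for turning the rack, 15 mm in diameter, spinning freely on its own axis, standing on the rack's disc 55 mm from the axis, 135 degrees clockwise from the empty pin (seen from above), This point: on its centre line 45 mm above the arms' top; it goes on 17 mm above this point and 37 mm below.
- hook (a point): The empty pin's centre line, at the NOMINAL height of its collar, 24 mm above the arms' top; turns with the rack, -x outward along the arm, z up. Upright steel rod 12 mm thick, tapering to a 4 mm tip 32 mm above a rigid dark collar 26 mm across, the seat. Collar and pin are clamped together at a hand-set height up to 16 mm above or below nominal: not measured by this point, it must be felt.
- catch (a point): Nominal middle of the empty pin's spring catch, 8.6 mm above the nominal collar height (the true one is shifted along with the collar). Two spring leaves bulge from the pin sideways (along y) to 22 mm across. They give way to a steady downward push of about 2 to 8 N on the basket and then close over the seated plate.
- basket_mid (a point): Loose steel rinse basket, 0.12 to 0.21 kg, upright on the bench, 194 mm tall; this point is on its axis half-way up (97 mm). Round cup 72 mm across, 50 mm high; flat legs 3 mm thick on its +y and -y sides (72 mm apart outside) carry a level top plate. Under the plate a window 104 mm high, 66 mm wide is open right through along x: the arm with its pin goes in there. z up.
- basket_eye (a point): Centre of the basket's eye, level with the underside of the top plate, 154 mm above the basket's underside; axes as the basket's. The plate is 34 mm (x) by 72 mm (y), 6 mm thick; the eye is a square hole 18 by 18 mm right through it. Seated, the plate's underside lies on the collar with the pin up through the eye.
- basket_grip (a point): Middle between the basket's two grip lugs, 24 mm above the plate's top face (30 mm above basket_eye). The lugs are flat, upright, parallel to the x-z plane, 26 mm long (x), 38 mm over their outer faces (y), rising 34 mm above the plate; the plate sticks out 17 mm beyond them below. Grip them from above, closing along y.
Things that resemble listed ones, but are neither listed nor needed, are in the scene too. Leave any orange or yellow look-alike of the part that bears basket_mid alone.

How it is judged:
On the way, in this order (a step that is already met when the one before it is completed fails the run):
1. the empty pin has been turned to the front, over the tongue, and left there, before the basket is hung (y of hook in the frame of stand between -0.025 and 0.025 m and x of hook in the frame of stand below 0 m and velocity of joint rotor between -0.1 and 0.1 rad/s and contact force between the fingers and stand below 0.1 N), for 0.2 s.
2. the basket, still held, rests on the collar with its eye round the pin (contact force between basket and hanger_c0 above 1 N and contact force between the fingers and basket above 0.5 N and horizontal distance between basket_eye and hook below 0.008 m), for 0.1 s.
At the end, for the whole second after the job is handed in: The empty pin is over the tongue (within 25 mm sideways) and the basket hangs on it, released and at rest: eye within 7 mm of the pin's axis, upright within 7 degrees, its plate resting on the collar under the spring leaves (y of hook in the frame of stand between -0.025 and 0.025 m and x of hook in the frame of stand below 0 m and horizontal distance between basket_eye and hook below 0.007 m and angle between basket_eye's own z axis and vertical below 0.12 rad and contact force between basket and hanger_c0 above 0.3 N and z of basket_eye in the frame of hook between -0.019 and 0.019 m and linear speed of basket below 0.03 m/s); the robot touches nothing.
It fails at once if the basket is pressed on the collar with more than 25 N (contact force between basket and hanger_c0 above 25 N).
It fails at once if the basket is knocked or jammed hard against the carousel (over 40 N in all, the catch's squeeze included) (contact force between basket and stand above 40 N).
It fails at once if the basket is tipped over (angle between basket_eye's own z axis and vertical above 0.6 rad).
It fails at once if a bystander is disturbed (distance of any of wash_bottle, jar, dishes, beaker, fruit, spoon, vial from where it was at the start of the episode above 0.03 m).
It also fails if it takes over 67 s, if anything falls off the work surface, if the arm or the gripper's body presses on something with over 40 N, if the wrist force passes 120 N, or if a joint passes its speed limit or range.

### The arm

A 6-joint arm with a two-finger parallel gripper is mounted at the origin on the work surface. World frame = base frame: x ahead of the robot, y to its left, z up, the work surface at z = 0. Lengths are in m, angles in rad, forces in N, time in s.
With the tool pointing down it reaches from about 0.25 to 0.775 m from the base axis. Payload 4 kg.
Tool frame: the origin (TCP) lies at the very end of the fingers, on their centre line; the grasp point (between the pads) lies 19 mm behind it; z points along the fingers, y is the line along which they close (so a half turn about z gives the same grasp; the last joint's range is limited). The gripper opens to 94 mm and grips with 3 to 60 N. Pads are 16 mm wide; open, the fingers measure 119 mm over their backs; the gripper's body (75 mm by 177 mm) begins 78 mm behind the grasp point.
Start: joints at [-1.414, 0.087, 1.371, -0, 1.684, -0.103], TCP at [0.141, -0.532, 0.206] pointing down, gripper open.
Joint ranges: [-3.1, 3.1], [-0.76, 2.03], [0.27, 2.55], [-1.08, 4.22], [0.17, 2.65], [-2.57, 2.57]. Speed limits (rad/s): [2.79, 2.79, 3.14, 3.14, 3.14, 3.14].

### API

Orientations are given as a unit quaternion [w, x, y, z].
In Python, from workcell import ctrl gives the robot as it stands.
- The arm moves only by the tool servo_tool, never from a script. Its argument "motion" is text: rows parted by semicolons, each of 5 numbers parted by spaces: the opening in per cent of the stroke, from 0 (shut) to 100 (fully open), then the shift along the tool's x, y, z in cm, then the turn about the tool's z in degrees. In form: claw tx ty tz twist; .... A call has 1 to 12 rows; each row shifts and turns the commanded pose from where the row before left it, along the tool's axes as they then stand; what a row does not reach is not made up. A row lasts 1/10 s, in which the tool goes at most 50 mm and 8.59 degrees, less where a joint would pass 70% of its speed; a pose out of reach is approached as far as the arm can. A call is refused whole if a number of a shift passes 5 or a number of a turn 8.59, either way. A call with a gripper value outside its range is refused whole. The fingers move at their own pace and stop on an object; the grip force is fixed at half the most. Time passes only in rows, so rows that do not move let the fingers close. It gives the time, the measured TCP pose, the force, the opening and the grip force at its end, in the units of the state.
- ctrl.get_obs(): the state, without advancing time (a new reading comes with each control period).
- ctrl.camera(name): name is "scene" or "top"; returns a dict with "color" (400x640x3 uint8, red, green, blue), "fx", "fy", "cx", "cy" (pixels), "xyz" and "attitude" of the camera in the world. Camera axes: x right, y up, looking along -z (the intrinsics and any distortion apply to the point x, -y, -z); pixel columns grow to the right and rows downward; lengths in m; the calibration is good to about 2 mm. A picture is of the moment at which its call begins. There is no depth.
- ctrl.hand_in(): hands the job in; it is judged then, once.
The state is a dict: "t": time; "qpos": joint angles; "qd": joint speeds; "tau": joint torques, N m; "ee_pos": TCP position; "tcp_rot": TCP orientation; "ft_force": force on the tool from outside, world axes, zero at the start; "moment": the same for the moment, N m; "opening": opening from 0.0 (shut) to 1.0 (fully open); "grip_force": force on a finger pad.
Only numpy, scipy, OpenCV 4.12 (cv2) and the standard library are available. Lean on these libraries where they do the work, as an engineer would, in place of code of your own. Each camera call takes 0.05 s, during which the arm holds its last target. There are 200 camera calls.

## Working session

There is one attempt and no reset: what is moved stays moved. The work goes in short steps, Python scripts to look and compute and a tool call to move; the robot and the scene stay as the last step left them, time stands still between calls to the robot, and variables do not carry over. Pictures are saved under pics/ and viewed, at most 10 in all, crops included, and the job is handed in when it is done.

Besides the shell and the picture viewer there is one more tool, called after ">>>" in YAML: its name, and indented under it one key for each argument. servo_tool: Moves the arm, as the interface text tells. Its arguments: {"type":"object","properties":{"motion":{"type":"string"}},"required":["motion"]}

```bash
ls; mkdir -p pics
python3 - <<'E'
from workcell import ctrl
import cv2,json
o=ctrl.get_obs();print({k:o[k] for k in('t','ee_pos','tcp_rot','opening','ft_force')})
for n in('scene','top'):
    c=ctrl.camera(n);cv2.imwrite(f'pics/{n}0.png',c['color'][...,::-1]);print(n,{k:v for k,v in c.items() if k!='color'})
E
```

```text
pics
{'t': 0.0, 'ee_pos': array([ 0.14118442, -0.53100829,  0.20430781]), 'tcp_rot': array([-1.10860066e-03,  9.91576150e-01,  1.29520305e-01, -3.09593475e-05]), 'opening': 1.0023977653075489, 'ft_force': array([-0.14205229, -0.16961236, -1.16299274])}
scene {'fx': 409.3794993591506, 'fy': 409.3794993591506, 'cx': 318.1312313243425, 'cy': 196.10956613904148, 'xyz': array([ 1.30908576, -0.02882331,  0.61992319]), 'attitude': array([0.66870992, 0.39362321, 0.30676535, 0.55116497])}
top {'fx': 401.7583054739159, 'fy': 401.7583054739159, 'cx': 322.648516917815, 'cy': 201.7426933721625, 'xyz': array([0.44590143, 0.13648039, 1.19139106]), 'attitude': array([-0.70524629, -0.03650118,  0.04518055,  0.70657912])}
```

View pics/scene0.png

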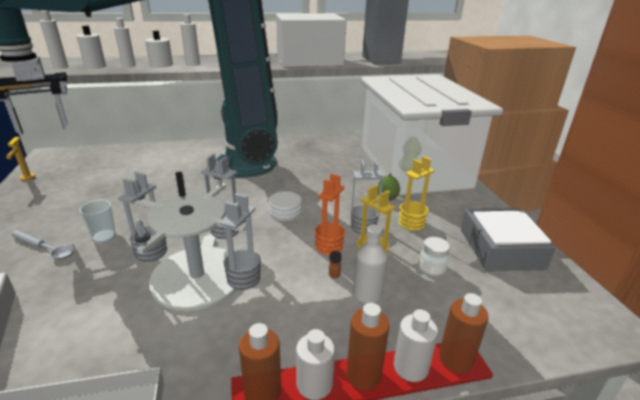

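View pics/top0.png

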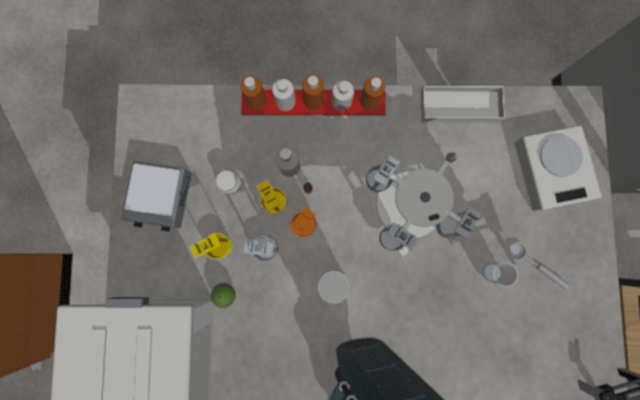

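The scene view shows the carousel on the left, with its column near (193,255). In the top view the rack centre is at (424,197), hung baskets are at (380,178), (397,238) and (458,225), the empty pin is at about (450,157), the crank at about (434,217), and the loose steel basket at (262,247).

```bash
cat > h.py <<'E'
import numpy as np, cv2
from scipy.spatial.transform import Rotation as R
from workcell import ctrl
def rot(q): return R.from_quat([q[1],q[2],q[3],q[0]])
def ray(c,u,v):
    d=np.array([(u-c['cx'])/c['fx'],-(v-c['cy'])/c['fy'],-1.]);return np.array(c['xyz']),rot(c['attitude']).apply(d)
def onz(c,u,v,z):
    p,d=ray(c,u,v);return p+d*(z-p[2])/d[2]
def proj(c,P):
    q=rot(c['attitude']).inv().apply(np.array(P)-c['xyz']);return c['cx']-c['fx']*q[...,0]/q[...,2],c['cy']+c['fy']*q[...,1]/q[...,2]
def two(c1,a,c2,b):
    p,d=ray(c1,*a);q,e=ray(c2,*b);s=np.linalg.lstsq(np.c_[d,-e],q-p,rcond=None)[0]
    x,y=p+d*s[0],q+e*s[1];return (x+y)/2,np.linalg.norm(x-y)
E
python3 - <<'E'
from h import *
t=cv2.imread('pics/top0.png');s=cv2.imread('pics/scene0.png')
a=cv2.resize(t[140:260,360:480],None,fx=5,fy=5,interpolation=cv2.INTER_CUBIC)
b=cv2.resize(t[215:275,230:270+20],None,fx=5,fy=5,interpolation=cv2.INTER_CUBIC)[:, :200]
o=np.zeros((600,800,3),np.uint8);o[:,:600]=a
o[:300,600:]=b
cv2.imwrite('pics/cropt.png',o)
x=cv2.resize(s[150:300,100:300],None,fx=2.5,fy=2.5,interpolation=cv2.INTER_CUBIC)
y=cv2.resize(s[150:250,340:400],None,fx=4,fy=4,interpolation=cv2.INTER_CUBIC)
o=np.zeros((400,740,3),np.uint8);o[:375,:500]=x;o[:,500:]=y
cv2.imwrite('pics/crops.png',o)
E
```

```text
(no output)
```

View pics/cropt.png

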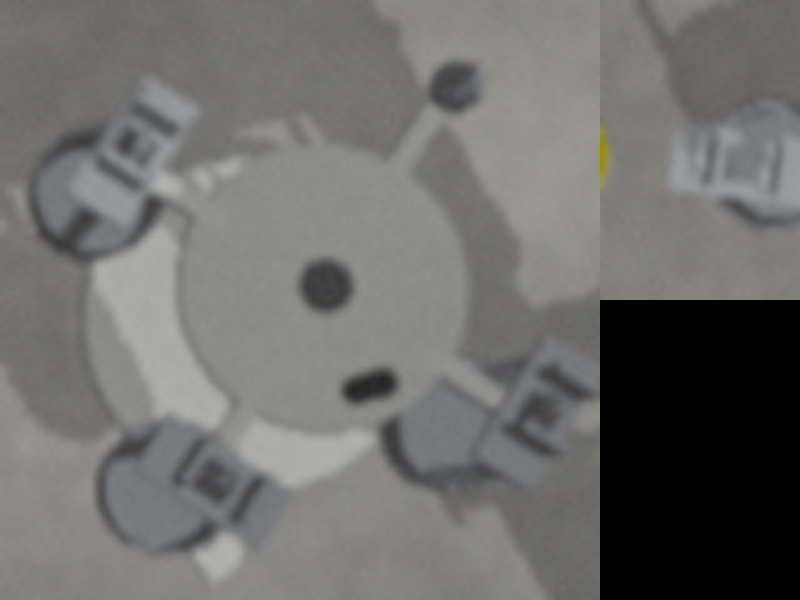

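View pics/crops.png

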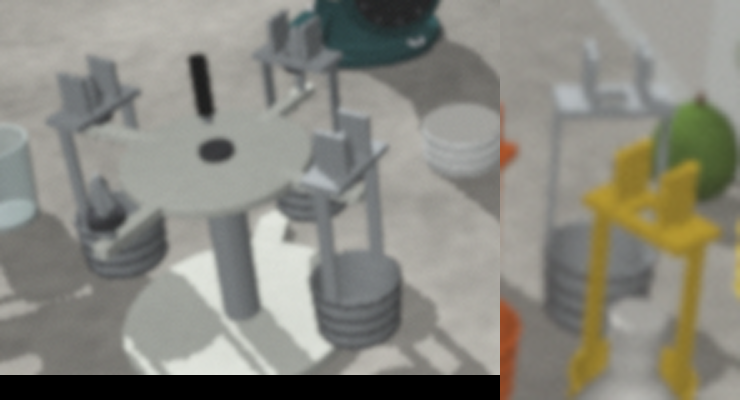

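Run:
```python
from h import *
t=cv2.imread('pics/top0.png');s=cv2.imread('pics/scene0.png')
b=cv2.resize(t[225:270,235:285],None,fx=8,fy=8,interpolation=cv2.INTER_CUBIC)
y=cv2.resize(s[155:195,345:395],None,fx=8,fy=8,interpolation=cv2.INTER_CUBIC)
o=np.zeros((360,800,3),np.uint8);o[:,:400]=b;o[:320,400:]=y
cv2.imwrite('pics/cropb.png',o)
T=ctrl.camera('top')
A=onz(T,425,197.4,.175);print('axis',A)
p=onz(T,451,157,.199);print('pin',p,np.linalg.norm((p-A)[:2]),np.degrees(np.arctan2(*(p-A)[1::-1])))
q=onz(T,403,253,.014);print('tongue',q,np.linalg.norm((q-A)[:2]),np.degrees(np.arctan2(*(q-A)[1::-1])))
for u,v,z in((430.5,217.4,.175),(438,215.8,.237),(434,216.8,.207)):
  k=onz(T,u,v,z);print('crank',k,np.linalg.norm((k-A)[:2]),np.degrees(np.arctan2(*(k-A)[1::-1])))
```

```text
axis [ 0.5747714  -0.13805644  0.175     ]
pin [ 0.67466306 -0.20085457  0.199     ] 0.11799131372581646 -32.15603017488661
tongue [ 0.43192039 -0.1119826   0.014     ] 0.14521107244235157 169.6559722470828
crank [ 0.52347463 -0.15044799  0.175     ] 0.052772236413906964 -166.41946947603745
crank [ 0.52254553 -0.15106205  0.237     ] 0.05382087856487447 -166.01628190311519
crank [ 0.5224998  -0.15011881  0.207     ] 0.05364532077618351 -167.00570301568962
```

View pics/cropb.png

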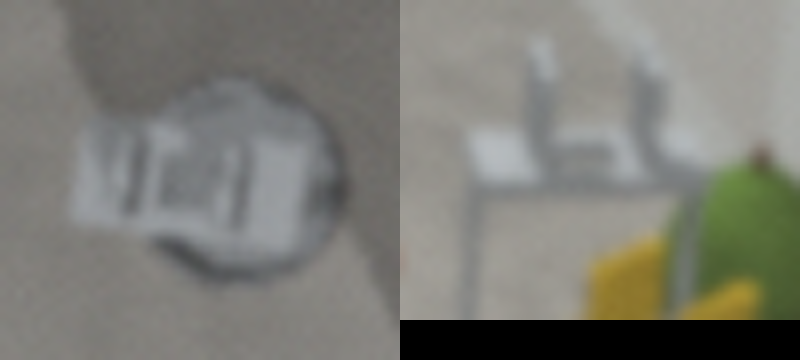

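The crops show the basket plate in the top crop with end mid-points at (84,170) and (303,195). In the scene crop the eye is at about (586,157), with lug tops at (541,45) and (645,45). That puts the eye at top-view pixel (259.2,247.9).

Run:
```python
from h import *
T=ctrl.camera('top');S=ctrl.camera('scene')
f=lambda x,y:(235+x/8,225+y/8)
print(two(T,f(193,183),S,(345+186/8,155+157/8)))
a,b=onz(T,*f(84,170),.16),onz(T,*f(303,195),.16);print((a+b)/2,a-b,np.linalg.norm(a-b),'yaw of y axis',np.degrees(np.arctan2(*(a-b)[1::-1])))
t0,b0,t1,b1=[onz(T,*f(*p),.16) for p in((95,120),(72,222),(308,138),(300,250))]
for p,q in((t0,b0),(t1,b1)):print(p,q,'x axis yaw',np.degrees(np.arctan2(*(p-q)[1::-1])),np.linalg.norm(p-q))
# hung/pin heights: pin tip scene
g=cv2.cvtColor(T['color'],cv2.COLOR_RGB2GRAY)
m=((g<75).astype(np.uint8))[140:260,360:480]
n,l,st,c=cv2.connectedComponentsWithStats(m)
for i in range(1,n):
  if st[i,4]>8: print(st[i],c[i]+[360,140])
o=ctrl.get_obs();print(o['t'],o['ee_pos'],rot(o['tcp_rot']).as_matrix().round(3))
```

```text
(array([0.44807576, 0.28765334, 0.15780425]), np.float64(0.0034164043227602188))
[0.44775572 0.28552231 0.16      ] [0.00808326 0.06968733 0.        ] 0.0701545641145963 yaw of y axis 83.38364259189068
[0.46763356 0.31717592 0.16      ] [0.43538922 0.3238488  0.16      ] x axis yaw -11.69215477180866 0.03292756640601935
[0.4617597  0.24929735 0.16      ] [0.42636992 0.25142749 0.16      ] x axis yaw -3.4445258188372385 0.03545383475860032
[87 14  6  7 22] [449.22727273 156.63636364]
[12 27  7  3 13] [375.23076923 167.92307692]
[ 8 43 11  8 32] [373.09375 186.53125]
[61 53  9  9 60] [424.78333333 196.83333333]
[69 74 10  6 42] [433.73809524 216.64285714]
[109  74   8   5  14] [472.07142857 216.14285714]
[105  79   5   5  14] [467.07142857 221.14285714]
[77 85  5 10 23] [438.56521739 229.17391304]
[102  85   8   6  14] [465.14285714 227.5       ]
[23 88  6  3 11] [385.72727273 229.18181818]
[40 93  5  7 14] [401.85714286 236.28571429]
0.25 [ 0.14122622 -0.53130506  0.2048995 ] [[ 0.966  0.257 -0.   ]
 [ 0.257 -0.966  0.001]
 [ 0.    -0.001 -1.   ]]
```

>>> servo_tool:
  motion: "40 0 0 -3.2 8.4; 40 0 0 -3.2 8.4; 40 0 0 -3.2 8.4; 40 3.3 -4.9 0 0; 40 0 0 0 0"

```text
t: 0.75
ee_pos: [0.1789, -0.4938, 0.3038]
tcp_rot: [0.001, 0.996, -0.088, 0.001]
ft_force: [-0.8, 0.2, 0.3]
opening: 0.611
grip_force: 0.0
```

>>> servo_tool:
  motion: "40 2.77 -4 0 0; 40 2.77 -4 0 0; 40 2.77 -4 0 0; 40 2.77 -4 0 0; 40 2.77 -4 0 0; 40 2.77 -4 0 0; 40 2.77 -4 0 0; 40 2.77 -4 0 0; 40 2.77 -4 0 0; 40 2.77 -4 0 0; 40 0 0 0 0; 40 0 0 0 0"

```text
t: 1.95
ee_pos: [0.5205, -0.1512, 0.3004]
tcp_rot: [0.0, 0.996, -0.089, -0.001]
ft_force: [-0.3, -0.3, 0.6]
opening: 0.396
grip_force: 0.0
```

>>> servo_tool:
  motion: "40 0.2 0 -0 0; 40 0 0 3 0; 40 0 0 3 0; 40 0 0 2 0; 40 0 0 1.5 0; 40 0 0 0 0; 5 0 0 0 0; 5 0 0 0 0; 5 0 0 0 0; 5 0 0 0 0; 5 0 0 0 0"

```text
t: 3.05
ee_pos: [0.5239, -0.1511, 0.2083]
tcp_rot: [-0.001, 0.996, -0.089, 0.002]
ft_force: [2.7, 4.3, 2.4]
opening: 0.153
grip_force: 30.0
```

Run:
```python
from h import *
o=ctrl.get_obs();M=rot(o['tcp_rot']).as_matrix()
th=np.radians(np.linspace(-166.8,-166.8-158,20));P=.055*np.c_[np.cos(th),np.sin(th),0*th]
print((np.diff(P,axis=0)@M*100)[:, :2].round(2).tolist())
```

```text
[[-0.26, -0.75], [-0.15, -0.78], [-0.04, -0.8], [0.08, -0.79], [0.19, -0.77], [0.3, -0.74], [0.41, -0.69], [0.5, -0.62], [0.59, -0.54], [0.66, -0.45], [0.72, -0.35], [0.76, -0.24], [0.79, -0.13], [0.8, -0.02], [0.79, 0.1], [0.77, 0.21], [0.73, 0.32], [0.68, 0.42], [0.61, 0.52]]
```

>>> servo_tool:
  motion: "5 -0.26 -0.75 0 0; 5 -0.15 -0.78 0 0; 5 -0.04 -0.8 0 0; 5 0.08 -0.79 0 0; 5 0.19 -0.77 0 0; 5 0 0 0 0"

```text
t: 3.65
ee_pos: [0.5275, -0.1132, 0.2083]
tcp_rot: [0.0, 0.996, -0.09, 0.001]
ft_force: [-1.4, 2.3, 4.8]
opening: 0.152
grip_force: 30.0
```

>>> servo_tool:
  motion: "5 0.3 -0.74 0 0; 5 0.41 -0.69 0 0; 5 0.5 -0.62 0 0; 5 0.59 -0.54 0 0; 5 0.66 -0.45 0 0; 5 0.72 -0.35 0 0; 5 0.76 -0.24 0 0; 5 0 0 0 0"

```text
t: 4.45
ee_pos: [0.5739, -0.082, 0.2083]
tcp_rot: [-0.002, 0.996, -0.089, 0.001]
ft_force: [1.0, 7.7, 5.4]
opening: 0.154
grip_force: 30.0
```

>>> servo_tool:
  motion: "5 0.79 -0.13 0 0; 5 0.8 -0.02 0 0; 5 0.79 0.1 0 0; 5 0.77 0.21 0 0; 5 0.73 0.32 0 0; 5 0.68 0.42 0 0; 5 0.61 0.52 0 0; 5 0 0 0 0; 5 0 0 0 0"

```text
t: 5.35
ee_pos: [0.6239, -0.1077, 0.2083]
tcp_rot: [0.0, 0.996, -0.089, 0.004]
ft_force: [5.8, 2.1, 3.1]
opening: 0.152
grip_force: 30.0
```

>>> servo_tool:
  motion: "40 0 0 0 0; 40 0 0 0 0; 40 0 0 0 0; 40 0 0 -3 0; 40 0 0 -3.5 0; 40 0 0 -4 0; 40 0 -5 0 0; 40 0 -5 0 0; 60 0 -5 0 0; 60 0 -5 0 0; 60 0 0 0 0"

```text
t: 6.45
ee_pos: [0.6566, 0.0948, 0.3099]
tcp_rot: [-0.001, 0.996, -0.086, -0.001]
ft_force: [0.1, -0.5, -0.3]
opening: 0.593
grip_force: 0.0
```

Run:
```python
from h import *
t=np.array([[.5239,-.1511],[.5275,-.1132],[.5739,-.082],[.6239,-.1077]])
c=np.linalg.lstsq(np.c_[2*t,np.ones(4)],(t**2).sum(1),rcond=None)[0];print(c[:2],np.sqrt(c[2]+c[:2]@c[:2]))
T=ctrl.camera('top');S=ctrl.camera('scene')
a=cv2.resize(T['color'][150:280,350:480],None,fx=4.4,fy=4.4,interpolation=cv2.INTER_CUBIC)
b=cv2.resize(S['color'][140:290,160:230],None,fx=3,fy=3,interpolation=cv2.INTER_CUBIC)
o=np.zeros((572,790,3),np.uint8);o[:,:572]=a;o[:450,580:]=b;cv2.imwrite('pics/turned.png',o[...,::-1])
cv2.imwrite('pics/top1.png',T['color'][...,::-1]);cv2.imwrite('pics/scene1.png',S['color'][...,::-1])
```

```text
[ 0.57721645 -0.13703971] 0.05513831208549146
```

View pics/turned.png

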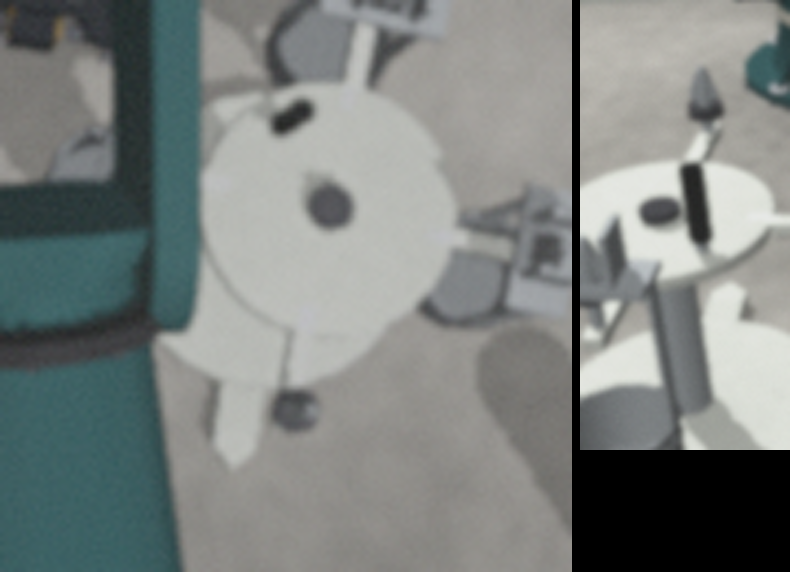

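After the turn, the top crop shows the pin collar at (297,410) and the tongue tip at (235,467). In the scene crop the pin tip is at (705,70) and the collar at (706,108).

Run:
```python
from h import *
T=ctrl.camera('top');S=ctrl.camera('scene')
A=np.array([.5772,-.1370])
q=onz(T,350+235/4.4,150+467/4.4,.014)[:2]-A;print('tongue',np.linalg.norm(q),np.degrees(np.arctan2(q[1],q[0])))
b=onz(T,350+240/4.4,150+395/4.4,.014)[:2]-A;print('tongue mid',np.degrees(np.arctan2(b[1],b[0])))
pt,e=two(T,(350+297/4.4,150+411/4.4),S,(202,176));print('collar',pt,e)
p=pt[:2]-A;print(np.linalg.norm(p),np.degrees(np.arctan2(p[1],p[0])))
print('stand disc/axis', onz(T,350+329/4.4,150+206/4.4,.175))
# pin tip height: scene ray vs. vertical line at pin
for rr,uv in(('tip',(201.7,163.3)),('collar',(202,176))):
  o,d=ray(S,*uv);k=((pt[:2]-o[:2])@d[:2])/(d[:2]@d[:2]);print(rr,(o+k*d))
```

```text
tongue 0.1562056186653991 171.14099860124398
tongue mid 169.663920687855
collar [ 0.45760208 -0.10908976  0.19200173] 0.0039058281780656647
0.12281141276432597 166.86413209673486
stand disc/axis [ 0.57627251 -0.13752119  0.175     ]
tip [ 0.45717604 -0.10427972  0.22259408]
collar [ 0.45742965 -0.10721644  0.19141538]
```

>>> servo_tool:
  motion: "60 0 0 0 -2.9; 60 -3.84 -2.75 0 0; 60 -3.84 -2.75 0 0; 60 -3.84 -2.75 0 0; 60 -3.84 -2.75 0 0; 60 -3.84 -2.75 0 0; 60 -3.84 -2.75 0 0; 60 0 0 0 0; 60 0 0 0 0"

```text
t: 7.55
ee_pos: [0.4498, 0.2809, 0.3121]
tcp_rot: [0.0, 0.998, -0.065, 0.001]
ft_force: [-0.4, 0.3, 0.3]
opening: 0.6
grip_force: 0.0
```

>>> servo_tool:
  motion: "60 -0.25 -0.55 0 0; 60 0 0 3 0; 60 0 0 3 0; 60 0 0 3 0; 60 0 0 2 0; 60 0 0 2 0; 60 0 0 1.6 0; 60 0 0 0 0"

```text
t: 8.35
ee_pos: [0.4477, 0.2857, 0.1621]
tcp_rot: [0.002, 0.998, -0.066, -0.003]
ft_force: [0.9, -0.2, 0.6]
opening: 0.601
grip_force: 0.0
```

>>> servo_tool:
  motion: "30 0 0 0 0; 20 0 0 0 0; 20 0 0 0 0; 20 0 0 0 0; 20 0 0 0 0; 20 0 0 0 0"

```text
t: 8.95
ee_pos: [0.4488, 0.2878, 0.1668]
tcp_rot: [-0.0, 0.998, -0.065, 0.001]
ft_force: [0.9, -1.0, 3.9]
opening: 0.401
grip_force: 30.0
```

>>> servo_tool:
  motion: "20 0 0 -2 0; 20 0 0 -4 0; 20 0 0 -4 0; 20 0 0 -1 0; 20 -4 0 0 0; 20 -4 0 0 0; 20 0 0 0 0; 20 0 0 0 0"

```text
t: 9.75
ee_pos: [0.3678, 0.2981, 0.2739]
tcp_rot: [0.001, 0.998, -0.064, -0.001]
ft_force: [0.7, 0.5, -2.1]
opening: 0.404
grip_force: 30.0
```

>>> servo_tool:
  motion: "20 0 0 0 5.6; 20 0.4 2.2 0 0; 20 0.78 4.2 0 0; 20 0.78 4.2 0 0; 20 0.78 4.2 0 0; 20 0.78 4.2 0 0; 20 0.78 4.2 0 0; 20 0.78 4.2 0 0; 20 0.78 4.2 0 0; 20 0.78 4.2 0 0; 20 0.36 1.9 0 0; 20 0 0 0 0"

```text
t: 10.95
ee_pos: [0.3519, -0.0879, 0.2741]
tcp_rot: [0.0, 0.993, -0.117, -0.001]
ft_force: [0.8, -0.1, -1.6]
opening: 0.403
grip_force: 30.0
```

Run:
```python
from h import *
o=ctrl.get_obs();print(o['t'],o['ee_pos'],rot(o['tcp_rot']).as_matrix().round(3),o['ft_force'])
T=ctrl.camera('top');S=ctrl.camera('scene')
P=o['ee_pos'];print(proj(T,P),proj(S,P))
a=cv2.resize(T['color'][180:310,350:480],None,fx=4,fy=4,interpolation=cv2.INTER_CUBIC)
b=cv2.resize(S['color'][100:230,150:220],None,fx=4,fy=4,interpolation=cv2.INTER_CUBIC)
cv2.imwrite('pics/pre.png',np.hstack([a,b])[...,::-1])
```

```text
10.95 [ 0.35187842 -0.08791125  0.27410898] [[ 0.973 -0.231 -0.003]
 [-0.231 -0.973  0.   ]
 [-0.002  0.001 -1.   ]] [ 0.84244984 -0.09454697 -1.5678657 ]
(np.float64(417.625265031518), np.float64(290.24461053644444)) (np.float64(207.8314962718951), np.float64(124.16232640639589))
```

View pics/pre.png

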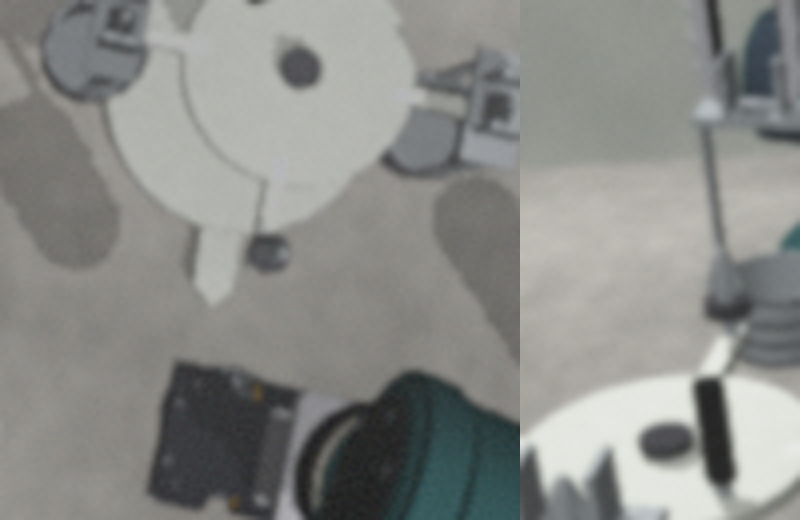

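The pre-approach view shows the gripper body below the pin in the top crop. The pin tip is at about (282,255), its collar at (268,252), and in the scene crop the tip is at (725,252) with the collar at (727,302).

Run:
```python
from h import *
T=ctrl.camera('top');S=ctrl.camera('scene')
g=cv2.cvtColor(T['color'],cv2.COLOR_RGB2GRAY).astype(float)
w=np.clip(105-g[236:250,408:428],0,None);v,u=np.mgrid[236:250,408:428]
cu,cv=(w*u).sum()/w.sum(),(w*v).sum()/w.sum();print('dark centroid',cu,cv,onz(T,cu,cv,.198))
print('tip',two(T,(420.5,243.8),S,(201.3,163)),'collar',two(T,(cu,cv),S,(201.8,175.5)))
for P in([.4602,-.1102,.192],[.4602,-.1102,.2235]):print(proj(T,np.array(P)),proj(S,np.array(P)))
```

```text
dark centroid 415.80433159073937 242.34876773711724 [ 0.46008884 -0.10549633  0.198     ]
tip (array([ 0.45629357, -0.10770338,  0.22366677]), np.float64(0.005341368617403203)) collar (array([ 0.46013669, -0.10687831,  0.19396159]), np.float64(0.0007742385419636261))
(np.float64(417.10621143813603), np.float64(242.3352921339639)) (np.float64(200.5492858435809), np.float64(176.42769546378346))
(np.float64(420.3244831058523), np.float64(242.13910275818554)) (np.float64(198.82278535135913), np.float64(163.69740569573517))
```

>>> servo_tool:
  motion: "20 0 -0.48 1 0; 20 1.5 0 0 0; 20 2.2 0 0 0; 20 2.2 0 0 0; 20 2.2 0 0 0; 20 1.8 0 0 0; 20 1.05 0 0 0; 20 0 0 0 0; 20 0 0 0 0; 20 0 0 0 0"

```text
t: 12.15
ee_pos: [0.4591, -0.1045, 0.2656]
tcp_rot: [0.0, 0.994, -0.113, 0.0]
ft_force: [0.1, 0.1, -1.8]
opening: 0.408
grip_force: 30.0
```

Run:
```python
from h import *
o=ctrl.get_obs();print(o['t'],o['ee_pos'],rot(o['tcp_rot']).as_matrix().round(3),o['ft_force'])
S=ctrl.camera('scene')
cv2.imwrite('pics/above.png',cv2.resize(S['color'][110:210,160:260],None,fx=6,fy=6,interpolation=cv2.INTER_CUBIC)[...,::-1])
M=rot(o['tcp_rot']).as_matrix();E=o['ee_pos']+M@[0,0,.011]
for n,d in(('eye',[0,0,0]),('c1',[.017,.036,0]),('c2',[.017,-.036,0])):
  u,v=proj(S,E+M@np.array(d));print(n,(u-160)*6,(v-110)*6)
```

```text
12.15 [ 0.45910353 -0.10451599  0.26562156] [[ 0.974 -0.225  0.   ]
 [-0.225 -0.974 -0.   ]
 [ 0.     0.    -1.   ]] [ 0.07016029  0.13035558 -1.83184033]
eye 238.7606389426055 241.84777802965402
c1 124.6318579136443 258.1481263110168
c2 326.98647557602226 264.31175992253463
```

View pics/above.png

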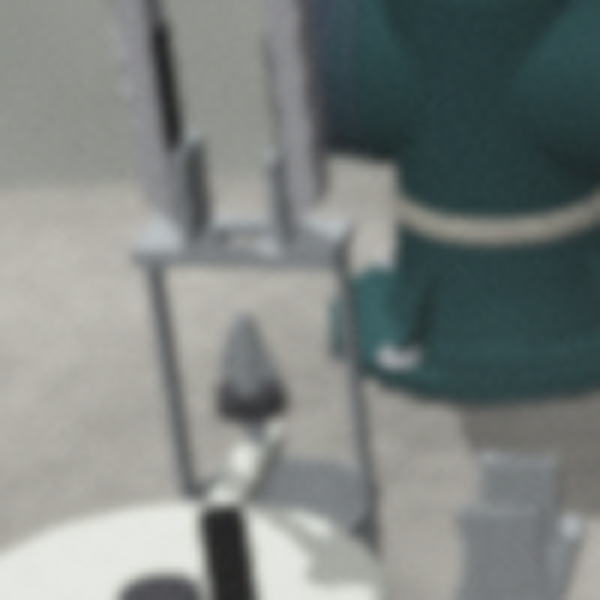

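Pin tip is at (245,318), the collar at (252,400), and the plate's front-edge ends are at (137,260) and (350,265). The eye shows at about (250,242), so it sits right (+y) of the pin line; I'll quantify that.

Run:
```python
from h import *
S=ctrl.camera('scene')
for y in(-.1085,-.1035):
 for z in(.192,.2235,.2546):
  u,v=proj(S,np.array([.4595,y,z]));print(y,z,(u-160)*6,(v-110)*6)
for i in range(6): o=ctrl.get_obs();print(o['t'],o['ee_pos'].round(4));ctrl.camera('top')
```

```text
-0.1085 0.192 248.0701329343919 397.3782022352955
-0.1085 0.2235 237.8053650791856 321.052837173515
-0.1085 0.2546 227.31137373078923 243.02304322982855
-0.1035 0.192 261.88256678468497 396.395971048548
-0.1035 0.2235 251.8705852300182 320.1330424249518
-0.1035 0.2546 241.63539761652663 242.16991612923886
12.25 [ 0.4592 -0.1048  0.2658]
12.3 [ 0.4592 -0.1048  0.2658]
12.35 [ 0.4593 -0.105   0.2658]
12.4 [ 0.4594 -0.105   0.2658]
12.45 [ 0.4594 -0.105   0.2657]
12.5 [ 0.4595 -0.105   0.2657]
```

>>> servo_tool:
  motion: "20 0.05 0.5 0 0; 20 0 0 0.8 0; 20 0 0 0.8 0; 20 0 0 0.8 0; 20 0 0 0 0; 20 0 0 0 0; 20 0 0 0 0; 20 0 0 0 0"

```text
t: 13.35
ee_pos: [0.4593, -0.11, 0.242]
tcp_rot: [0.0, 0.994, -0.113, 0.0]
ft_force: [-0.2, 0.9, -1.7]
opening: 0.406
grip_force: 30.0
```

Run:
```python
from h import *
o=ctrl.get_obs();print(o['t'],o['ee_pos'],o['ft_force'])
S=ctrl.camera('scene')
cv2.imwrite('pics/tip.png',cv2.resize(S['color'][125:185,170:250],None,fx=10,fy=10,interpolation=cv2.INTER_CUBIC)[...,::-1])
```

```text
13.35 [ 0.45926987 -0.10999799  0.241959  ] [-0.20550068  0.90731812 -1.69563701]
```

View pics/tip.png

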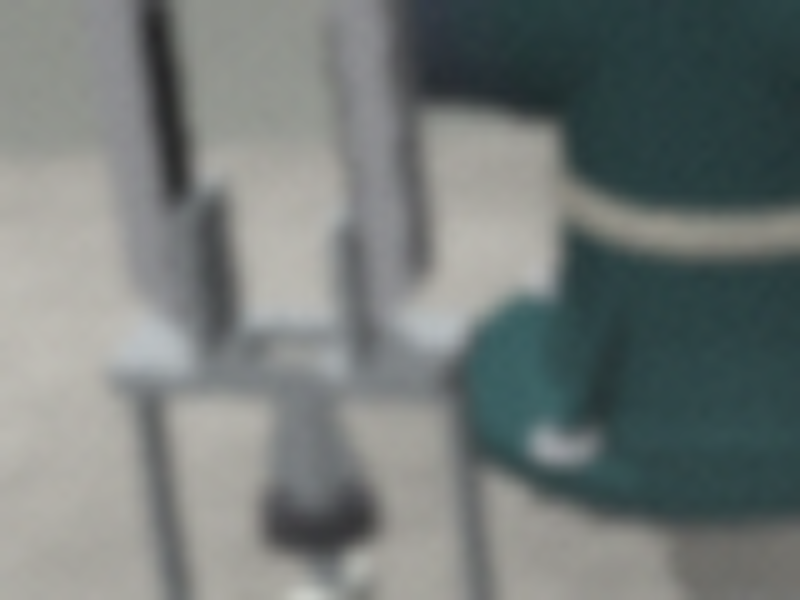

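The pin tip is just under the plate at about (305,368), the collar is at (320,515), and the plate's ends are at (118,385) and (465,388). The eye is over the pin within about 2 mm, so I'll go down by feel.

>>> servo_tool:
  motion: "20 0 0 0.3 0; 20 0 0 0.3 0; 20 0 0 0.3 0; 20 0 0 0.3 0; 20 0 0 0 0"

```text
t: 13.9
ee_pos: [0.4587, -0.1098, 0.2287]
tcp_rot: [-0.0, 0.994, -0.113, -0.001]
ft_force: [-0.9, 0.3, -1.4]
opening: 0.402
grip_force: 30.0
```

>>> servo_tool:
  motion: "20 0 0 0.2 0; 20 0 0 0.2 0; 20 0 0 0.2 0; 20 0 0 0 0; 20 0 0 0 0"

```text
t: 14.4
ee_pos: [0.4592, -0.1097, 0.2234]
tcp_rot: [-0.0, 0.994, -0.113, 0.0]
ft_force: [0.1, 1.5, -1.7]
opening: 0.405
grip_force: 30.0
```

>>> servo_tool:
  motion: "20 0 0 0.2 0; 20 0 0 0.2 0; 20 0 0 0 0; 20 0 0 0 0"

```text
t: 14.8
ee_pos: [0.4594, -0.11, 0.2199]
tcp_rot: [0.0, 0.994, -0.113, 0.001]
ft_force: [1.6, 1.3, 1.9]
opening: 0.406
grip_force: 30.0
```

>>> servo_tool:
  motion: "20 0 0 0.15 0; 20 0 0 0 0; 20 0 0 0 0"

```text
t: 15.1
ee_pos: [0.4594, -0.1101, 0.2185]
tcp_rot: [0.0, 0.994, -0.113, 0.001]
ft_force: [1.7, 0.2, 1.5]
opening: 0.403
grip_force: 30.0
```

>>> servo_tool:
  motion: "20 0 0 0.15 0; 20 0 0 0 0; 20 0 0 0 0"

```text
t: 15.4
ee_pos: [0.4581, -0.1097, 0.2148]
tcp_rot: [-0.0, 0.994, -0.113, -0.002]
ft_force: [0.4, 1.4, -1.5]
opening: 0.404
grip_force: 30.0
```

>>> servo_tool:
  motion: "20 0 0 0.15 0; 20 0 0 0 0; 20 0 0 0 0"

```text
t: 15.7
ee_pos: [0.4586, -0.1098, 0.2141]
tcp_rot: [-0.0, 0.994, -0.113, -0.001]
ft_force: [-0.2, 2.2, -3.5]
opening: 0.402
grip_force: 30.0
```

>>> servo_tool:
  motion: "20 0 0 0.15 0; 20 0 0 0 0; 20 0 0 0 0"

```text
t: 16.0
ee_pos: [0.4592, -0.11, 0.2133]
tcp_rot: [0.0, 0.994, -0.113, 0.0]
ft_force: [0.5, 1.9, -2.8]
opening: 0.403
grip_force: 30.0
```

>>> servo_tool:
  motion: "20 0 0 0.15 0; 20 0 0 0 0; 20 0 0 0 0"

```text
t: 16.3
ee_pos: [0.4593, -0.1101, 0.212]
tcp_rot: [0.0, 0.994, -0.113, 0.0]
ft_force: [1.5, 1.2, -1.8]
opening: 0.401
grip_force: 30.0
```

>>> servo_tool:
  motion: "20 0 0 0.15 0; 20 0 0 0 0; 20 0 0 0 0"

```text
t: 16.6
ee_pos: [0.4587, -0.11, 0.2098]
tcp_rot: [-0.0, 0.994, -0.113, -0.001]
ft_force: [0.8, 1.4, -3.3]
opening: 0.4
grip_force: 30.0
```

>>> servo_tool:
  motion: "20 0 0 0.15 0; 20 0 0 0 0; 20 0 0 0 0"

```text
t: 16.9
ee_pos: [0.4588, -0.11, 0.2096]
tcp_rot: [0.0, 0.994, -0.113, 0.0]
ft_force: [-1.1, 2.2, 1.9]
opening: 0.402
grip_force: 30.0
```

>>> servo_tool:
  motion: "20 0 0 0.15 0; 20 0 0 0 0; 20 0 0 0 0"

```text
t: 17.2
ee_pos: [0.4589, -0.11, 0.2095]
tcp_rot: [0.0, 0.994, -0.113, 0.001]
ft_force: [-3.4, 2.6, 7.8]
opening: 0.405
grip_force: 30.0
```

>>> servo_tool:
  motion: "20 0 0 0.15 0; 20 0 0 0 0; 20 0 0 0 0"

```text
t: 17.5
ee_pos: [0.4589, -0.11, 0.2095]
tcp_rot: [0.001, 0.994, -0.113, 0.001]
ft_force: [-4.6, 2.8, 11.1]
opening: 0.404
grip_force: 30.0
```

>>> servo_tool:
  motion: "20 0 0 -0.15 0; 20 0 0 -0.1 0; 20 0 0 0 0; 20 0 0 0 0"

```text
t: 17.9
ee_pos: [0.4589, -0.11, 0.2095]
tcp_rot: [0.0, 0.994, -0.113, 0.0]
ft_force: [-3.6, 2.0, 6.4]
opening: 0.401
grip_force: 30.0
```

>>> servo_tool:
  motion: "45 0 0 0 0; 58 0 0 0 0; 58 0 0 0 0; 58 0 0 0 0; 58 0 0 -1.5 0; 58 0 0 -3 0; 58 0 0 -4 0; 58 0 0 0 0"

```text
t: 18.7
ee_pos: [0.4613, -0.1109, 0.301]
tcp_rot: [0.002, 0.994, -0.113, 0.006]
ft_force: [0.6, -0.5, 0.9]
opening: 0.583
grip_force: 0.0
```

>>> servo_tool:
  motion: "58 0 0 -3 0; 58 -4 4 0 0; 58 -4 4 0 0; 58 -4 4 0 0; 58 0 4 0 0; 58 0 0 0 0; 58 0 0 0 0"

```text
t: 19.4
ee_pos: [0.3225, -0.2287, 0.3236]
tcp_rot: [-0.0, 0.993, -0.114, 0.0]
ft_force: [0.5, 0.7, -0.1]
opening: 0.578
grip_force: 0.0
```

Run:
```python
from h import *
o=ctrl.get_obs();print(o['t'],o['ee_pos'],np.abs(o['qd']).max())
T=ctrl.camera('top');S=ctrl.camera('scene')
a=cv2.resize(T['color'][170:280,370:470],None,fx=4,fy=4,interpolation=cv2.INTER_CUBIC)
b=cv2.resize(S['color'][130:240,160:260],None,fx=4,fy=4,interpolation=cv2.INTER_CUBIC)
cv2.imwrite('pics/end.png',np.hstack([a,b])[...,::-1])
```

```text
19.4 [ 0.32253748 -0.22869344  0.32359897] 0.043491032536569205
```

View pics/end.png

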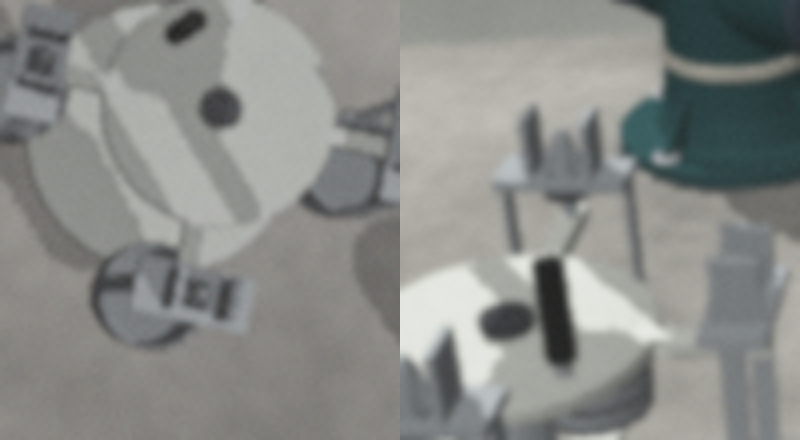

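The basket hangs upright with its plate on the collar at about (562,190) in the scene crop, and the pin tip stands between its lugs. The arm is clear and the pin still points over the tongue.

```bash
python3 -c "
from workcell import ctrl
print(ctrl.hand_in())"
```

```text
the job is handed in; nothing more can be done
None
```

I turned the empty pin to the front, about 3–4° off the tongue (some 8 mm sideways, within the 25 mm allowed), hung the basket fully seated on its collar with at most about 13 N of push, let go, and handed the job in at about 19.5 s; no verdict came back.

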